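# Lock the badge chuck with the pin spanner

## Task

Clamp the badge in its chuck: take the pin spanner whose two prongs fit the lock ring's two holes, lower both prongs fully into the holes, and only then turn the ring with it clockwise (seen from above) all the way to its stop. Leave the spanner standing upright in the ring, and leave the other spanner in its place; do not push the chuck or its ring with the fingers.

Things in the scene. Friction and masses are not known exactly. Their poses are not given: they have to be found in the camera images.
- wide_spanner: Wider of two T-shaped pin spanners, loose, 0.3 kg, standing prongs down in a grooved rest (top 30 mm up). Origin: midway between prong tips (14 mm above table at start); z up, y along prong line, bar and handle. Prongs 8 mm round, 72 apart, 16 long; steel bar 100 x 24, z 16 to 28; round stem 16; dark wood handle 60 long, 18 thick (x), z 60 to 82. Same after a half turn.
- narrow_spanner: The other, narrower pin spanner, in line with the first in the same groove, 136 mm from it; which is at which end varies. Same heights, handle, origin and axes, but the prongs are 36 mm apart and the steel bar 64 mm long: it does not fit the ring.
- chuck: Badge chuck fixed to the bench, foot 132 mm wide, with a steel lock ring 120 mm across, top face 60 mm up. Origin: on its axis at table height, z up. Ring holes: two, round, 22 mm wide, 20 deep, 36 mm either side of the axis; at joint 0 on the chuck's y axis, at q turned q clockwise. Spanner seats with its bar on the ring, tips 44 mm up. The middle dimple holds a badge: no hole.
- lock_ring (a joint): Angle of the ring in rad, growing clockwise seen from above about the chuck's axis. Starts at 0 to 0.3; firm stop at 0.9, where the tab on the ring's rim meets the upright lug on the foot. Friction 0.15 N m; stays where left. Prongs have 7 mm play all round in the holes, so the spanner turns about 0.2 rad before the ring moves.

How it is judged (in metres and radians):
On the way, in this order (a step that is already met when the one before it is completed fails the run):
1. both prongs of the wide spanner are in the ring's holes, before the ring is turned (joint still below 0.45) (horizontal distance between wide_spanner and chuck below 0.014 m and z of wide_spanner in the frame of chuck below 0.05 m and angle between wide_spanner's own z axis and vertical below 0.17 rad and value of joint lock_ring below 0.45 rad), for 0.2 s.
2. with the prongs still in the holes, the ring has been turned to its stop (joint above 0.75) (horizontal distance between wide_spanner and chuck below 0.014 m and z of wide_spanner in the frame of chuck below 0.05 m and angle between wide_spanner's own z axis and vertical below 0.17 rad and value of joint lock_ring above 0.75 rad), for 0.2 s.
At the end, for the whole second after the job is handed in: The ring is past 0.75 rad (stop at 0.9); the wide spanner stands still in it, prong tips under 50 mm above the table (10 mm or more in the holes), within 14 mm of the chuck's axis and 0.17 rad of upright; the narrow spanner is within 40 mm of its start (all of step 2 and linear speed of wide_spanner below 0.02 m/s and distance of narrow_spanner from where it was at the start of the episode below 0.04 m); the robot touches nothing.
It fails at once if the fingers push the chuck or its ring with more than 8 N (contact force between the fingers and chuck above 8 N).
It fails at once if the narrow spanner is moved by more than 40 mm (distance of narrow_spanner from where it was at the start of the episode above 0.04 m).
It fails at once if the ring is turned without both prongs of the wide spanner in its holes (value of joint lock_ring above 0.5 rad and (z of wide_spanner in the frame of chuck above 0.056 m or horizontal distance between wide_spanner and chuck above 0.03 m)).
It also fails if it takes over 48 s, if anything falls off the work surface, if the arm or the gripper's body presses on something with over 40 N, if the wrist force passes 120 N, or if a joint passes its speed limit or range.

## Robot

A 6-joint arm with a two-finger parallel gripper is mounted at the origin on the work surface. World frame = base frame: x ahead of the robot, y to its left, z up, the work surface at z = 0. Lengths are in m, angles in degrees, forces in N, time in s.
With the tool pointing down it reaches from about 0.3 to 0.875 m from the base axis. Payload 6.4 kg.
Tool frame: the origin (TCP) lies at the very end of the fingers, on their centre line; the grasp point (between the pads) lies env.grip_point_offset behind it (env.grip_point_offset is the distance from the TCP to the grasp point, in m); z points along the fingers, y is the line along which they close (so a half turn about z gives the same grasp; the last joint's range is limited). The gripper opens to 88 mm and grips with 3 to 60 N. Pads are 18 mm wide; open, the fingers measure 123 mm over their backs; the gripper's body (75 mm by 187 mm) begins 45 mm behind the grasp point.
Start: joints at [-78.856, 10.359, 92.074, -0, 77.567, -11.82], TCP at [0.224, -0.529, 0.239] pointing down, gripper open.
Joint ranges: [-171.53, 171.53], [-51.25, 118.39], [17.06, 147.69], [-65.23, 245.23], [0, 150.52], [-178.68, 178.68]. Speed limits (degrees/s): [147.25, 147.25, 172.46, 180, 180, 180].

## Interface

Orientations are given as a 3x3 rotation matrix whose columns are the frame's x, y, z axes.
In Python, from plant import env, vision, ticket gives the robot as it stands. The module is installed in compiled form; this text tells all that it offers.
- The arm moves only by the shell command python3 -m jog 'ROWS' [FORCE]. ROWS is JSON, one flat list of numbers, 7 for each row, row after row: the shift along the tool's x, y, z in cm, then the turn, a rotation vector about the tool's x, y, z in degrees, then the gripper's target within -1 to 1 (shut at 1, half-way at 0, fully open at -1). In form: [dx, dy, dz, ax, ay, az, gripper, dx, dy, dz, ax, ay, az, gripper, ...]. A call has 1 to 8 rows; each row shifts and turns the commanded pose from where the row before left it, along the tool's axes as they then stand; what a row does not reach is not made up. A row lasts 1/10 s, in which the tool goes at most 50 mm and 8.59 degrees, less where a joint would pass 70% of its speed; a pose out of reach is approached as far as the arm can. A call is refused whole if a number of a shift passes 5 or a number of a turn 8.59, either way. A call with a gripper value outside its range is refused whole. The fingers move at their own pace and stop on an object; FORCE is the grip in N (left out, the last holds). Time passes only in rows, so rows that do not move let the fingers close. It gives the time, the measured TCP pose, the force, the opening and the grip force at its end, in the units of the state.
- env.state(): the state, without advancing time (a new reading comes with each control period).
- vision.snapshot(name): name is "side" or "top" or "wrist"; returns a dict with "image" (384x512x3 uint8, red, green, blue), "intrinsics" (3x3 intrinsics, pixels), "T" (4x4, takes a point from camera to world coordinates); the wrist camera has in their place "tool_from_camera" (4x4, takes a point from camera to tool coordinates, whose origin is the TCP and whose axes are the flange's). Camera axes: x right, y down, z forward; pixel columns grow to the right and rows downward; lengths in m; the calibration is good to about 2 mm. A picture is of the moment at which its call begins: read the wrist's pose just before it. There is no depth.
- ticket.hand_in(): hands the job in; it is judged then, once.
The state is a dict: "time_s": time; "joints": joint angles; "joint_vel": joint speeds; "joint_efforts": joint torques, N m; "tool_pos": TCP position; "ee_rot": TCP orientation; "ft_force": force on the tool from outside, world axes, zero at the start; "torque": the same for the moment, N m; "finger_gap": opening from 0.0 (shut) to 1.0 (fully open); "grasp_force": force on a finger pad.
Only numpy, scipy, OpenCV 4.12 (cv2) and the standard library are available. Lean on these libraries where they do the work, as an engineer would, in place of code of your own. Each camera call takes 0.05 s, during which the arm holds its last target. There are 200 camera calls.

## Working session

There is one attempt and no reset: what is moved stays moved. The work goes in short steps, Python scripts to look and compute and a shell command to move; the robot and the scene stay as the last step left them, time stands still between calls to the robot, and variables do not carry over. Pictures are saved under pics/ and viewed, at most 10 in all, crops included, and the job is handed in when it is done.

```bash
mkdir -p pics; python3 - <<'E'
from plant import env, vision
import cv2, numpy as np
s=env.state();print(s['time_s'],s['tool_pos'],np.round(s['ee_rot'],3).tolist(),env.grip_point_offset,s['finger_gap'])
for n in('top','side'):
    v=vision.snapshot(n);cv2.imwrite(f'pics/{n}1.png',v['image'][:,:,::-1]);print(n,np.round(v['intrinsics'],1).tolist(),np.round(v['T'],3).tolist())
E
```

```text
0.0 [ 0.22425656 -0.52888255  0.23782247] [[0.921, 0.39, -0.0], [0.39, -0.921, 0.002], [0.0, -0.002, -1.0]] 0.0187 0.9970667205667662
top [[374.8, 0.0, 258.0], [0.0, 374.8, 193.0], [0.0, 0.0, 1.0]] [[0.011, -0.984, 0.175, 0.41], [-0.999, -0.004, 0.041, -0.006], [-0.039, -0.176, -0.984, 0.812], [0.0, 0.0, 0.0, 1.0]]
side [[482.8, 0.0, 257.3], [0.0, 482.8, 188.7], [0.0, 0.0, 1.0]] [[-0.994, -0.087, 0.07, 0.445], [-0.111, 0.698, -0.707, 0.802], [0.013, -0.71, -0.704, 0.852], [0.0, 0.0, 0.0, 1.0]]
```

View pics/top1.png

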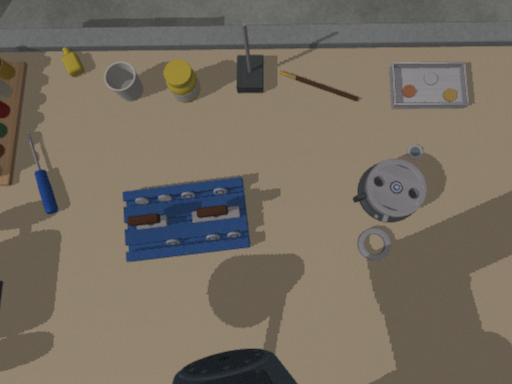

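View pics/side1.png

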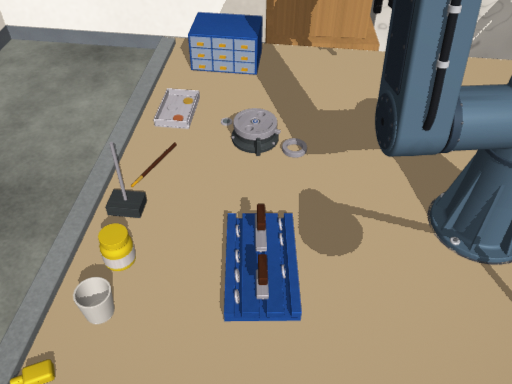

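The top view shows the rest with handles at about (145,220) and (212,212). The right one has the longer bar, about x 193–240, so it is probably the wide spanner. The chuck's ring is at about (396,187), with dark holes near (379,182) and (413,193). Next I'll measure these and look at crops.

```bash
cat > h.py <<'E'
import numpy as np, cv2
from plant import env, vision
def ray(v,T,uv,z):
    d=T[:3,:3]@np.linalg.inv(v['intrinsics'])@[uv[0],uv[1],1.]; o=T[:3,3]
    return o+d*(z-o[2])/d[2]
def blobs(m,amin):
    n,l,st,c=cv2.connectedComponentsWithStats(m.astype(np.uint8))
    out=[]
    for i in range(1,n):
        if st[i,4]>=amin:
            p=np.argwhere(l==i)[:,::-1].astype(np.float32); out.append((cv2.minAreaRect(p),st[i]))
    return out
def wristT():
    s=env.state(); v=vision.snapshot('wrist'); T=np.eye(4);T[:3,:3]=s['ee_rot'];T[:3,3]=s['tool_pos']
    return v,T@v['tool_from_camera'],s
E
python3 - <<'E'
from h import *
for n in('top','side'):
    v=vision.snapshot(n);im=v['image'].astype(int);T=v['T']
    r,g,b=im[...,0],im[...,1],im[...,2]
    x0,x1,y0,y1=(120,255,175,265) if n=='top' else (215,310,195,325)
    m=np.zeros(r.shape,bool);m[y0:y1,x0:x1]=((r>b+18)&(r<120)&(g<60))[y0:y1,x0:x1]
    for q,st in blobs(m,60): print(n,'handle',np.round(q[0],1),np.round(q[1],1),round(q[2]),np.round(ray(v,T,q[0],.082 if n=='top' else .075),4))
    # steel bars: greyish inside the rest
    m[:]=0;m[y0:y1,x0:x1]=((abs(r-b)<50)&(r>110))[y0:y1,x0:x1]
    for q,st in blobs(m,40): print(n,'steel',np.round(q[0]),np.round(q[1]),np.round(ray(v,T,q[0],.028),3),st)
    x0,x1,y0,y1=(350,435,150,255) if n=='top' else (220,310,95,165)
    m[:]=0;m[y0:y1,x0:x1]=(im.max(2)<75)[y0:y1,x0:x1]
    for q,st in blobs(m,12): print(n,'dark',np.round(q[0],1),np.round(q[1],1),np.round(ray(v,T,q[0],.06),4),st[4])
    cr=[im[150:260,345:440],im[170:270,115:260]] if n=='top' else [im[95:165,215:315]]
    for i,c in enumerate(cr): cv2.imwrite(f'pics/{n}c{i}.png',cv2.resize(c[...,::-1].astype(np.uint8),None,fx=5,fy=5,interpolation=2))
E
```

```text
top handle [211.5 210.9] [ 8.7 29.8] 83 [0.5034 0.1153 0.082 ]
top handle [142.6 219.5] [ 8.6 29.8] 83 [0.4855 0.252  0.082 ]
top steel [187. 219.] [134.  89.] [0.492 0.176 0.028] [ 120  175  135   90 2470]
top steel [215. 215.] [ 9. 45.] [0.501 0.116 0.028] [193 210  46  12 170]
top steel [151. 224.] [ 4. 28.] [0.481 0.252 0.028] [137 221  29   8  71]
top dark [415. 154.] [2. 6.] [ 0.6259 -0.2953  0.06  ] 16
top dark [365.8 194.3] [55.3 25.4] [ 0.5419 -0.1926  0.06  ] 409
top dark [378.  181.5] [9.2 6.4] [ 0.5683 -0.218   0.06  ] 60
top dark [412.5 193. ] [8. 7.] [ 0.5449 -0.2854  0.06  ] 56
top dark [398.5 217.8] [ 5.5 23.6] [ 0.4947 -0.255   0.06  ] 75
side handle [260.5 216.5] [25.  7.] 90 [0.5052 0.1051 0.075 ]
side handle [262.  269.5] [29.  8.] 90 [0.4875 0.2433 0.075 ]
side steel [304. 220.] [51. 11.] [0.41  0.063 0.028] [298 195  12  52 520]
side steel [244. 206.] [18. 21.] [0.552 0.036 0.028] [236 197  21  21 197]
side steel [223. 261.] [  8. 103.] [0.573 0.199 0.028] [219 210  13 104 374]
side steel [282. 218.] [19. 12.] [0.459 0.063 0.028] [273 210  13  20  72]
side steel [261. 240.] [23. 10.] [0.501 0.13  0.028] [256 228  11  24 218]
side steel [236. 276.] [11.  3.] [0.54  0.231 0.028] [235 270   4  12  41]
side steel [262. 288.] [19. 11.] [0.484 0.255 0.028] [257 279  12  20 165]
side steel [236. 296.] [13.  3.] [0.533 0.28  0.028] [235 290   4  14  46]
side steel [261. 321.] [77.  5.] [0.479 0.328 0.028] [223 317  78   6  89]
side dark [253.9 142.8] [45.7 23.6] [ 0.5504 -0.16    0.06  ] 537
```

View pics/topc0.png

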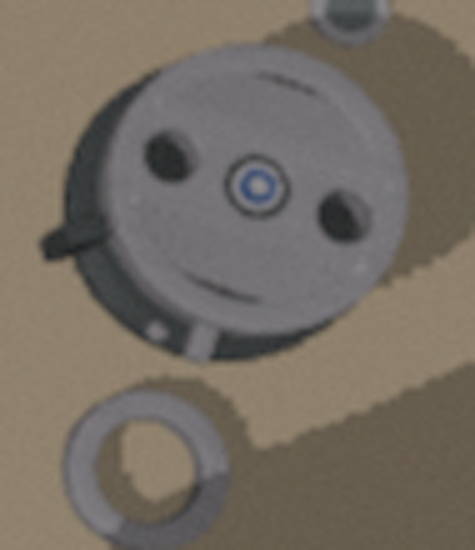

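View pics/topc1.png

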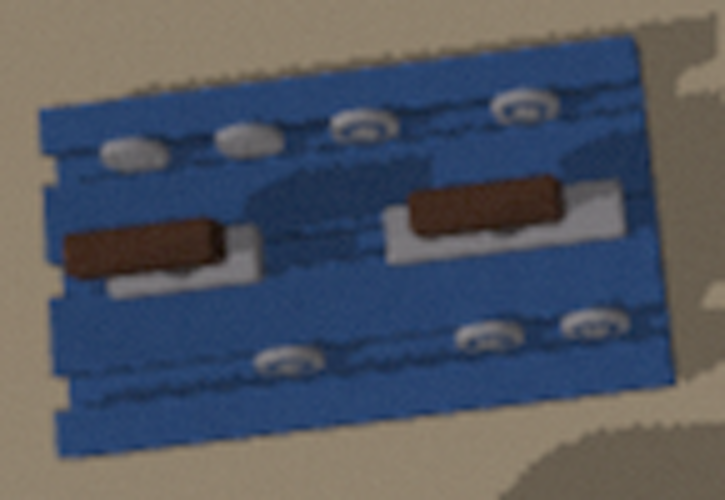

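The right spanner, at 9° or less off the y line with a bar about 100 mm long, is the wide one; the left bar is about 64 mm. The ring's holes are at pixels (379,181) and (413,193), 71 mm apart at z=60 mm, which matches the 72 mm given. The handle top is at z=96 mm, so I correct for that: the wide handle is at about (0.502, 0.113), yaw +7.5°. The chuck is at about (0.557, -0.252), with its hole line at yaw -19°. I'm moving there now.

```bash
python3 -m jog '[3.6,-3.45,0,0,0,0,-1,3.6,-3.45,0,0,0,0,-1,3.6,-3.45,0,0,0,0,-1,3.6,-3.45,0,0,0,0,-1,3.6,-3.45,0,0,0,0,-1,3.6,-3.45,0,0,0,0,-1,3.6,-3.45,0,0,0,0,-1]'
python3 -m jog '[3.6,-3.45,0,0,0,0,-1,3.6,-3.45,0,0,0,0,-1,3.6,-3.45,0,0,0,0,-1,3.6,-3.45,0,0,0,0,-1,3.6,-3.45,0,0,0,0,-1,3.6,-3.45,0,0,0,0,-1,3.6,-3.45,0,0,0,0,-1]'
python3 -m jog '[0,0,0,0,0,-8.3,-1,0,0,0,0,0,-8.3,-1,0,0,0,0,0,-8.3,-1,0,0,0,0,0,-8.3,-1,0,0,0,0,0,-8.3,-1,0,0,0,0,0,-8.3,-1,0,0,0,0,0,-8.3,-1,0,0,0,0,0,-8.3,-1]'
python3 -m jog '[0,0,0,0,0,-8.1,-1,0,0,0,0,0,0,-1,0,0,0,0,0,0,-1]'
python3 - <<'E'
from h import *
v,T,s=wristT();print(s['tool_pos'],np.round(s['ee_rot'],3).tolist(),np.round(v['tool_from_camera'],3).tolist())
im=v['image'];cv2.imwrite('pics/w1.png',im[...,::-1])
a=im.astype(int);r,g,b=a[...,0],a[...,1],a[...,2]
for q,st in blobs((r>b+18)&(r<120)&(g<60),150): print(np.round(q[0],1),np.round(q[1],1),round(q[2],1),np.round(ray(v,T,q[0],.096),4),[np.round(ray(v,T,c,.096),4)[:2].tolist() for c in cv2.boxPoints(q)])
E
```

```text
time_s: 0.9
tool_pos: [0.3624, -0.2069, 0.2388]
ee_rot: [[0.921, 0.39, 0.001], [0.39, -0.921, -0.0], [0.0, 0.0, -1.0]]
ft_force: [1.3, 0.8, -0.1]
finger_gap: 0.999
grasp_force: 0.0
time_s: 1.6
tool_pos: [0.5003, 0.1142, 0.2388]
ee_rot: [[0.921, 0.391, 0.0], [0.391, -0.921, -0.0], [0.0, 0.0, -1.0]]
ft_force: [0.8, -1.0, 0.5]
finger_gap: 1.002
grasp_force: 0.0
time_s: 2.4
tool_pos: [0.4998, 0.1119, 0.2385]
ee_rot: [[0.005, 1.0, -0.0], [1.0, -0.005, 0.0], [0.0, -0.0, -1.0]]
ft_force: [0.0, 1.3, -0.3]
finger_gap: 1.001
grasp_force: 0.0
time_s: 2.7
tool_pos: [0.4999, 0.1119, 0.2386]
ee_rot: [[-0.126, 0.992, -0.0], [0.992, 0.126, 0.0], [0.0, -0.0, -1.0]]
ft_force: [0.2, 1.5, 0.2]
finger_gap: 0.999
grasp_force: 0.0
[0.49989023 0.11191218 0.23861375] [[-0.126, 0.992, -0.0], [0.992, 0.126, 0.0], [0.0, -0.0, -1.0]] [[0.001, -0.958, -0.288, 0.076], [1.0, 0.001, 0.0, 0.001], [0.0, -0.288, 0.958, -0.146], [0.0, 0.0, 0.0, 1.0]]
[256.  32.] [64. 18.] 90.0 [0.486  0.2482 0.096 ] [[0.4752, 0.2715], [0.4904, 0.2735], [0.4975, 0.2234], [0.4813, 0.2214]]
[256.  175.5] [57. 16.] 90.0 [0.5029 0.1197 0.096 ] [[0.4914, 0.1471], [0.5069, 0.1491], [0.5151, 0.0907], [0.4986, 0.0886]]
```

View pics/w1.png

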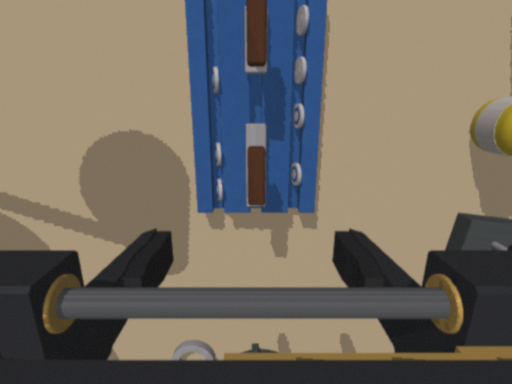

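The wrist view shows the wide handle upright in the image at (256,175), with its bar end visible above it, so the yaw matches. The handle centre is at about (0.503, 0.116), so I shift +0.4 cm in x and y, then descend and grip.

```bash
python3 -m jog '[0.4,0.35,2.5,0,0,0,-1,0,0,3,0,0,0,-1,0,0,3,0,0,0,-1,0,0,3,0,0,0,-1,0,0,3,0,0,0,-1,0,0,2.7,0,0,0,-1,0,0,0,0,0,0,-1,0,0,0,0,0,0,-1]' | grep -E 'pos|force'
python3 -m jog '[0,0,0,0,0,0,1,0,0,0,0,0,0,1,0,0,0,0,0,0,1,0,0,0,0,0,0,1,0,0,0,0,0,0,1,0,0,0,0,0,0,1,0,0,0,0,0,0,1,0,0,0,0,0,0,1]' 50
```

```text
tool_pos: [0.5029, 0.1163, 0.0669]
ft_force: [-0.2, 0.2, 0.5]
grasp_force: 0.0
time_s: 4.35
tool_pos: [0.5029, 0.1163, 0.0667]
ee_rot: [[-0.13, 0.992, -0.0], [0.992, 0.13, -0.0], [0.0, -0.0, -1.0]]
ft_force: [-0.1, 0.7, -0.2]
finger_gap: 0.295
grasp_force: 0.0
```

```bash
python3 -m jog '[0,0,0,0,0,0,1,0,0,0,0,0,0,1,0,0,0,0,0,0,1,0,0,0,0,0,0,1,0,0,0,0,0,0,1]' | grep -E 'force|gap'
python3 -m jog '[0,0,-2,0,0,0,1,0,0,-3,0,0,0,1,0,0,-3,0,0,0,1,0,0,-2,0,0,0,1,0,0,0,0,0,0,1,0,0,0,0,0,0,1]'
```

```text
ft_force: [-0.0, 0.1, -0.8]
finger_gap: 0.196
grasp_force: 50.0
time_s: 5.45
tool_pos: [0.5025, 0.1163, 0.166]
ee_rot: [[-0.13, 0.992, -0.001], [0.992, 0.13, -0.0], [0.0, -0.001, -1.0]]
ft_force: [0.4, 0.2, -2.6]
finger_gap: 0.195
grasp_force: 50.0
```

```bash
python3 -m jog '[-4.6,0.1,0,0,0,0,1,-4.6,0.1,0,0,0,0,1,-4.6,0.1,0,0,0,0,1,-4.6,0.1,0,0,0,0,1,-4.6,0.1,0,0,0,0,1,-4.6,0.1,0,0,0,0,1,-4.6,0,0,0,0,0,1,-3,0,0,0,0,0,1]' |grep pos
python3 -m jog '[-2,0,0,0,0,0,1,0,0,0,0,0,6.6,1,0,0,0,0,0,6.6,1,0,0,0,0,0,6.6,1,0,0,0,0,0,6.6,1,0,0,0,0,0,0,1,0,0,0,0,0,0,1,0,0,0,0,0,0,1]'
python3 - <<'E'
from h import *
v,T,s=wristT();w=v['image'];t=vision.snapshot('top')
cv2.imwrite('pics/w2.png',w[...,::-1])
c=vision.snapshot('side')['image'][60:180,190:340]
cv2.imwrite('pics/s2.png',cv2.resize(c,None,fx=4,fy=4,interpolation=2)[...,::-1])
print(T.round(4).tolist(),v['intrinsics'].tolist(),s['tool_pos'])
E
```

```text
tool_pos: [0.5534, -0.2345, 0.164]
time_s: 7.05
tool_pos: [0.557, -0.2512, 0.1661]
ee_rot: [[0.322, 0.947, -0.001], [0.947, -0.322, 0.001], [0.0, -0.001, -1.0]]
ft_force: [0.3, 0.1, -3.1]
finger_gap: 0.198
grasp_force: 50.0
[[0.947, -0.3073, -0.0933, 0.5812], [-0.3211, -0.9072, -0.2719, -0.1791], [-0.0011, 0.2875, -0.9578, 0.3125], [0.0, 0.0, 0.0, 1.0]] [[294.673266558145, 0.0, 252.52235462889544], [0.0, 294.673266558145, 192.71609643839068], [0.0, 0.0, 1.0]] [ 0.55697817 -0.25121164  0.16605721]
```

View pics/w2.png

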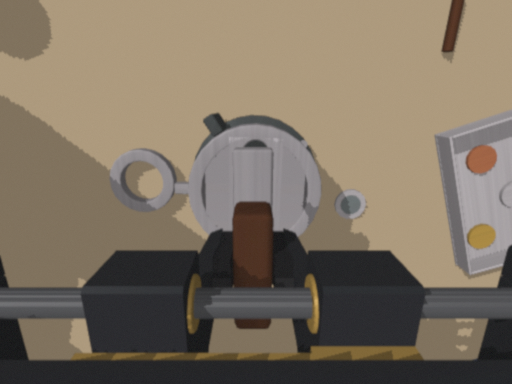

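View pics/s2.png

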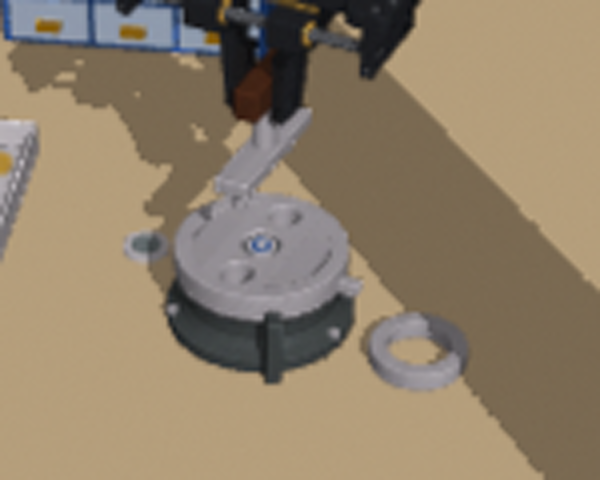

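The wrist view shows the bar (x 234–272, end at row ~148) centred over the ring (x 188–321), with part of a hole visible at (255,146), in line with the bar. The side view shows the spanner upright above the chuck, with the lug at the front and the tab to its right. Next I'll quantify the offsets.

```bash
python3 - <<'E'
from h import *
v,T,s=wristT()
P=lambda u,z:np.round(ray(v,T,u,z),4)[:2]
R=s['ee_rot'];tp=s['tool_pos']
def tool(p):return np.round([(p-tp[:2])@R[:2,0],(p-tp[:2])@R[:2,1]],4)
g=cv2.cvtColor(v['image'],cv2.COLOR_RGB2GRAY)
print('cols row187',[(i,int(d)) for i,d in enumerate(np.diff(g[183:192].mean(0))) if abs(d)>9 and 170<i<340])
print('rows col253',[(i,int(d)) for i,d in enumerate(np.diff(g[:,247:262].mean(1))) if abs(d)>6 and 100<i<215])
for u in((188.5,187),(321,187)): print('ring',P(u,.06),tool(P(u,.06)))
for u in((234,148),(272,148)): print('barend',P(u,.142),tool(P(u,.142)))
print('hole vis',tool(P((255,142),.06)))
# top image (saved): ring outline ellipse from steel brightness; dimple and holes
im=cv2.imread('pics/top1.png');w=dict(intrinsics=(t:=vision.snapshot('top'))['intrinsics']);
a=im.astype(int);h=cv2.cvtColor(im,cv2.COLOR_BGR2HSV)
m=np.zeros(h.shape[:2],bool);b=(a[...,2]-a[...,0]<22)&(a.max(2)>85);m[150:225,358:430]=b[150:225,358:430]
m=cv2.morphologyEx(m.astype(np.uint8),cv2.MORPH_OPEN,np.ones((7,7)))
c=max(cv2.findContours(m,0,2)[0],key=cv2.contourArea);e=cv2.fitEllipse(cv2.convexHull(c))
print(np.round(e[0],1),np.round(e[1],1)); 
for u in(e[0],(396.4,187.2)): print(ray(t,t['T'],u,.06).round(4),tool(ray(t,t['T'],u,.06)[:2]))
E
```

```text
cols row187 [(171, -13), (172, -17), (173, 19), (174, 12), (199, -12), (200, -29), (201, -20), (203, 14), (204, 35), (205, 14), (269, -13), (270, -15), (272, 27), (302, -16), (303, -30), (304, -9), (305, 19), (306, 28), (307, 15), (319, -11)]
rows col253 [(113, -20), (114, -32), (115, -19), (121, 7), (122, 19), (123, 21), (124, 18), (137, -7), (138, -19), (139, -25), (140, -19), (141, -9), (145, 13), (146, 28), (147, 17), (148, 14), (149, 12), (199, -8), (200, -32), (201, -36), (202, -15)]
ring [ 0.5046 -0.228 ] [ 0.0053 -0.0574]
ring [ 0.6164 -0.266 ] [0.0055 0.0607]
barend [ 0.5634 -0.199 ] [ 0.0518 -0.0111]
barend [ 0.5843 -0.2061] [0.0518 0.0109]
hole vis [0.0452 0.0018]
[396.  187.6] [58.8 61.9]
[ 0.5559 -0.2532  0.06  ] [-0.002  -0.0007]
[ 0.5567 -0.2541  0.06  ] [-0.0026  0.0003]
```

Offsets relative to the tool are: spanner +1.8 mm in x, ring centre about -1.5 mm in x and +1 mm in y. All are within the 7 mm play. I'll correct -0.3 cm in x and +0.1 cm in y, then lower in stages while watching the force.

```bash
python3 -m jog '[-0.3,0.1,0,0,0,0,1,0,0,1.5,0,0,0,1,0,0,1.5,0,0,0,1,0,0,1.5,0,0,0,1,0,0,0.5,0,0,0,1,0,0,0,0,0,0,1]' | grep -E 'pos|ft'
python3 -m jog '[0,0,0.4,0,0,0,1,0,0,0.4,0,0,0,1,0,0,0,0,0,0,1,0,0,0,0,0,0,1]'| grep -E 'pos|ft'
```

```text
tool_pos: [0.5561, -0.2542, 0.1147]
ft_force: [0.4, 0.1, -3.1]
tool_pos: [0.5573, -0.255, 0.109]
ft_force: [-0.0, 0.6, -2.5]
```

```bash
python3 -m jog '[0,0,0.4,0,0,0,1,0,0,0.4,0,0,0,1,0,0,0,0,0,0,1,0,0,0,0,0,0,1]'| grep -E 'pos|ft|rot'
python3 -m jog '[0,0,0.3,0,0,0,1,0,0,0,0,0,0,1,0,0,0,0,0,0,1]'| grep -E 'time|pos|ft'
python3 - <<'E'
from h import *
c=vision.snapshot('side')['image'][75:175,200:320];cv2.imwrite('pics/s3.png',cv2.resize(c,None,fx=5,fy=5,interpolation=2)[...,::-1])
E
```

```text
tool_pos: [0.557, -0.2548, 0.1004]
ee_rot: [[0.324, 0.946, -0.0], [0.946, -0.324, 0.0], [0.0, -0.0, -1.0]]
ft_force: [0.1, 0.9, -3.4]
time_s: 9.0
tool_pos: [0.5571, -0.2548, 0.0976]
ft_force: [0.9, 0.9, -3.3]
```

View pics/s3.png

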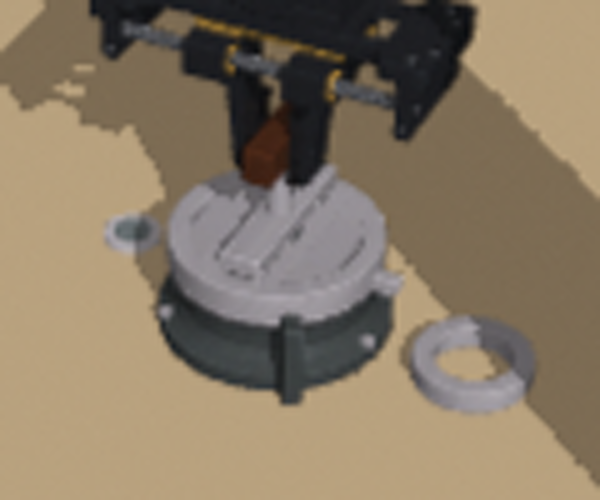

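The picture shows the prongs in the holes and the bar just above the ring, with tips at about 45 mm. I'll lower the last 1 mm and turn clockwise (positive about tool z), watching the moment.

```bash
python3 -m jog '[0,0,0.1,0,0,0,1,0,0,0,0,0,4,1,0,0,0,0,0,4,1,0,0,0,0,0,4,1,0,0,0,0,0,4,1,0,0,0,0,0,4,1,0,0,0,0,0,4,1,0,0,0,0,0,0,1]'| grep -E 'pos|ft|rot'
python3 -c "from plant import env;print(env.state()['torque'])"
python3 -m jog '[0,0,0,0,0,4,1,0,0,0,0,0,4,1,0,0,0,0,0,4,1,0,0,0,0,0,4,1,0,0,0,0,0,4,1,0,0,0,0,0,0,1]'| grep -E 'pos|ft|rot'
python3 -c "from plant import env;print(env.state()['torque'])"
```

```text
tool_pos: [0.557, -0.2547, 0.0967]
ee_rot: [[0.682, 0.732, -0.001], [0.732, -0.682, 0.0], [-0.0, -0.001, -1.0]]
ft_force: [-0.2, 0.7, -2.1]
[ 0.11878486  0.06793286 -0.01005235]
tool_pos: [0.5568, -0.2545, 0.0967]
ee_rot: [[0.89, 0.456, -0.001], [0.456, -0.89, 0.001], [-0.0, -0.001, -1.0]]
ft_force: [-2.0, 2.0, -1.1]
[0.41806929 0.36403748 0.10421705]
```

```bash
for i in 1; do python3 -m jog '[0,0,0,0,0,3,1,0,0,0,0,0,3,1,0,0,0,0,0,3,1,0,0,0,0,0,0,1]'| grep -E 'pos|ft|rot'; done
python3 -c "from plant import env;print(env.state()['torque'])"
python3 -m jog '[0,0,0,0,0,3,1,0,0,0,0,0,2,1,0,0,0,0,0,0,1,0,0,0,0,0,0,1]'| grep -E 'pos|ft|rot'
python3 - <<'E'
from h import *
print(env.state()['torque'])
c=vision.snapshot('side')['image'][75:175,200:320];cv2.imwrite('pics/s4.png',cv2.resize(c,None,fx=5,fy=5,interpolation=2)[...,::-1])
E
```

```text
tool_pos: [0.5569, -0.2543, 0.0967]
ee_rot: [[0.95, 0.312, -0.001], [0.312, -0.95, 0.001], [-0.0, -0.001, -1.0]]
ft_force: [-2.0, 3.7, 0.2]
[0.61716039 0.43161959 0.08351372]
tool_pos: [0.557, -0.2543, 0.0967]
ee_rot: [[0.973, 0.229, -0.0], [0.229, -0.973, 0.001], [-0.0, -0.001, -1.0]]
ft_force: [-2.4, 4.0, 2.1]
[0.90313165 0.52820981 0.12083858]
```

View pics/s4.png

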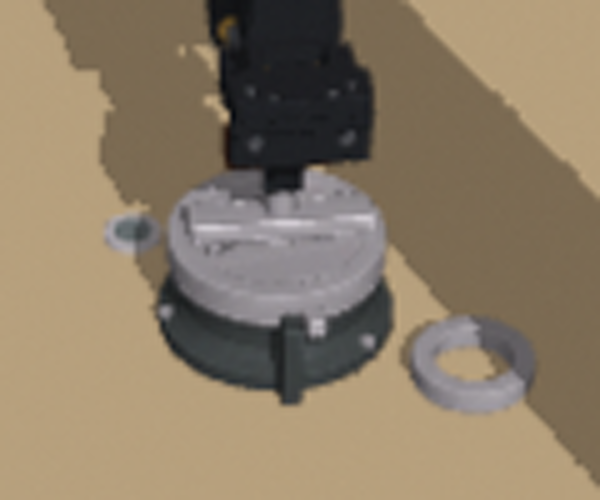

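The tab at (318,327) is just short of the lug at (290,345), a few degrees from the stop. I'll keep turning.

```bash
python3 -m jog '[0,0,0,0,0,2.5,1,0,0,0,0,0,2.5,1,0,0,0,0,0,0,1,0,0,0,0,0,0,1]'| grep -E 'ft|rot'
python3 -c "from plant import env;print(env.state()['torque'])"
python3 -m jog '[0,0,0,0,0,2.5,1,0,0,0,0,0,2.5,1,0,0,0,0,0,0,1,0,0,0,0,0,0,1]'| grep -E 'ft|rot'
python3 -c "from plant import env;print(env.state()['torque'])"
```

```text
ee_rot: [[0.989, 0.145, -0.001], [0.145, -0.989, 0.001], [-0.001, -0.001, -1.0]]
ft_force: [-2.8, 4.4, 2.1]
[0.93928303 0.42921636 1.11261656]
ee_rot: [[0.998, 0.06, -0.002], [0.06, -0.998, -0.0], [-0.002, -0.0, -1.0]]
ft_force: [-4.9, 4.0, 3.0]
[0.72180201 0.84655466 1.48722536]
```

The moment about z jumped to 1.1 and then 1.5 N m, so the ring is at its stop. I'll back off a little inside the play, release and retreat upward.

```bash
python3 -m jog '[0,0,0,0,0,-3,1,0,0,0,0,0,-2,1,0,0,0,0,0,0,1,0,0,0,0,0,0,1]'| grep -E 'ft|rot'
python3 -m jog '[0,0,0,0,0,0,0.4,0,0,0,0,0,0,0,0,0,0,0,0,0,-1,0,0,0,0,0,0,-1,0,0,0,0,0,0,-1,0,0,0,0,0,0,-1,0,0,0,0,0,0,-1]'| grep -E 'ft|gap'
python3 -m jog '[0,0,0,0,0,0,-1,0,0,0,0,0,0,-1,0,0,0,0,0,0,-1,0,0,-1,0,0,0,-1,0,0,-2,0,0,0,-1,0,0,-3,0,0,0,-1,0,0,-4,0,0,0,-1,0,0,-4,0,0,0,-1]'| grep -E 'time|pos|gap'
python3 - <<'E'
from h import *
a=vision.snapshot('side')['image'][75:175,200:320];b=vision.snapshot('top')['image'][140:240,340:460];
cv2.imwrite('pics/s5.png',cv2.resize(np.vstack([a,b]),None,fx=3,fy=3,interpolation=2)[...,::-1])
E
```

```text
ee_rot: [[0.99, 0.144, -0.001], [0.144, -0.99, 0.001], [-0.001, -0.001, -1.0]]
ft_force: [-5.1, 4.5, 2.9]
ft_force: [-1.3, -0.0, -0.3]
finger_gap: 0.81
time_s: 14.0
tool_pos: [0.5569, -0.2547, 0.2386]
finger_gap: 1.002
```

View pics/s5.png

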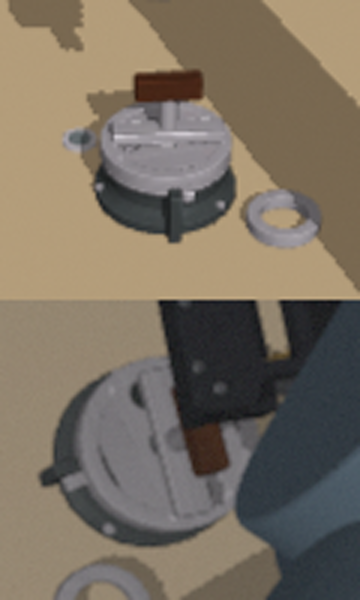

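The pictures show the spanner upright with its bar flat on the ring, the tab against the lug, and the fingers clear above it. The jump in moment (0.12 to 1.5 N m, against 0.15 N m friction) also points to the stop. Handing in.

```bash
python3 -m jog '[0,0,-2,0,0,0,-1,0,0,0,0,0,0,-1,0,0,0,0,0,0,-1,0,0,0,0,0,0,-1]'| grep -E 'pos|ft'
python3 -c "from plant import ticket;print(ticket.hand_in())"
```

```text
tool_pos: [0.5566, -0.2545, 0.2553]
ft_force: [-0.2, -0.2, 0.0]
the job is handed in; nothing more can be done
None
```

The job is handed in, with no verdict returned: the wide spanner stands upright in the lock ring, which I turned clockwise until the moment jumped from about 0.1 to 1.5 N m at its stop (I did not measure the ring angle directly), and the narrow spanner was left untouched.

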